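# Let a spray can out of the gravity dispenser

### The job

Press the dispenser's side lever all the way down with the fingertips, so that its front lid lifts fully, and keep it down until the spray can has rolled out and lies in the tray. Then ease the lever back up slowly so that the lid comes down shut without slamming, and move clear. Do not touch the can or the lid, lift nothing, and leave everything else on the table where it is.

Things in the scene. Friction and masses are not known exactly. Their poses are not given: they have to be found in the camera images.
- dispenser: bare aluminium can dispenser, fixed: closed bay with clear roof (140 mm wide, x 0 to +110 mm, 144 mm high) and before it an open tray (140 mm wide, x 0 to -140 mm, walls 42 mm high), one floor sloping down to the tray's lip. Origin on the table on the centre line, straight below the lid's hinge; x points from tray to bay (away from the robot within 20 degrees), y left, z up
- lever_pad (a point): centre of the top face of the lever's steel press pad (50 x 46 mm, 8 thick), front end of a round steel arm on the dispenser's left. At rest 105 mm before (-x), 129 mm left (+y) and 157 mm above the dispenser's origin, free above and below; moves with the lever. Face tilted 0.23 rad at rest (front edge higher), 0.22 rad the other way when down. All else near is below 145 mm
- lever (a joint): lever on a level pivot 20 mm behind the dispenser's origin, 120 mm up, 130 mm from the pad's centre: 0 at rest (up), 0.45 rad fully down at its stop, the pad then 58 mm lower. A spring drives it up: pressing the pad takes about 3 N at the start, 6 N fully down; let go, it snaps up and the lid slams
- lid (a joint): dark steel front lid of the bay, hinged along its top edge 127 mm above the table: 0 shut (hanging upright), 1.3 rad fully lifted (nearly level, over the tray); linked, always 2.89 times the lever's angle. It slams if it closes faster than 2 rad/s in its last 0.6 rad, which is 90 mm/s at the lever pad
- linkage_case (a point): centre of the top of the grey linkage case on the left of the bay, 75 mm along x, 22 mm wide, top 135 mm above the table; 140 mm behind the pad, nothing to do there
- lid_panel (a point): middle of the lid's panel, 45 mm below its hinge line when shut; the panel is 126 mm wide, 85 mm long, 4 mm thick
- spare_can: a spray can, like the one in the bay, standing upright on the table beside the tray, 52 mm diameter, 120 mm tall; bystander, loose; origin at the centre of its underside
- jar: small closed glass jar, 60 mm diameter, 75 mm tall, upright; bystander, loose; origin at the centre of its underside
- paint_tin: small closed paint tin, 64 mm diameter, 65 mm tall, upright; bystander, loose; origin at the centre of its underside
- cup: white plastic cup, 66 mm diameter, 75 mm tall, upright; bystander, loose; origin at the centre of its underside
- tape: roll of masking tape lying flat, 90 mm diameter, 25 mm high; bystander, loose; origin at the centre of its underside
- brush: paint brush lying on the table, 190 mm long; bystander, loose; origin on the table within its length
- block: cork sanding block, 60 x 100 x 30 mm; bystander, loose; origin at the centre of its underside
- can: centre of the spray can, 52 mm diameter, 120 mm long, 0.13 to 0.25 kg, lying crosswise (along the dispenser's y) in the bay against the shut lid; when the lid lifts it rolls out by itself in about a second and rests against the tray's lip, 109 mm before (-x) the dispenser's origin

How it is judged:
By the outcome, as a careful person would: the job done as asked, in the order asked, and still so for the second after the job is handed in, with the robot touching nothing.
It also fails if it takes over 40 s, if anything falls off the work surface, if the arm or the gripper's body presses on something with over 40 N, if the wrist force passes 120 N, or if a joint passes its speed limit or range.

### The arm

A 7-joint arm with a two-finger parallel gripper is mounted at the origin on the work surface. World frame = base frame: x ahead of the robot, y to its left, z up, the work surface at z = 0. Lengths are in m, angles in degrees, forces in N, time in s.
With the tool pointing down it reaches from about 0.4 to 0.875 m from the base axis. Payload 6.5 kg.
Tool frame: the origin (TCP) lies midway between the tips of the shut fingers; the grasp point (between the pads) lies 19 mm behind it; z points along the fingers, y is the line along which they close (so a half turn about z gives the same grasp; the last joint's range is limited). The gripper opens to 88 mm and grips with 3 to 60 N. Pads are 18 mm wide; open, the fingers measure 123 mm over their backs; the gripper's body (75 mm by 187 mm) begins 45 mm behind the grasp point.
Start: joints at [63.243, 30.733, -0.252, 88.115, 0.149, 61.152, -4.079], TCP at [0.254, -0.598, 0.239] pointing down, gripper open.
Joint ranges: [-154.64, 154.64], [-21.42, 123.67], [-72.66, 72.17], [13.99, 137.28], [-74.86, 254.86], [10.95, 109.41], [-158.01, 158.01]. Speed limits (degrees/s): [136.94, 136.94, 180, 180, 180, 180, 180].

### API

Orientations are given as a 3x3 rotation matrix whose columns are the frame's x, y, z axes.
In Python, from workcell import sensors, optics, r gives the robot as it stands.
- The arm moves only by the tool drive_tool, never from a script. Its argument "increments" is a list of rows, each a list of 5 numbers: the finger opening in m, from 0 to 0.0881, then the shift along the world's x, y, z in m, then the turn about the world's z in rad. A call has 1 to 12 rows; each row is the pose to reach, as a shift and turn from the pose commanded when the call began; what a row does not reach only later rows make up. A row lasts 1/8 s, in which the tool goes at most 62.5 mm and 10.7 degrees, less where a joint would pass 70% of its speed; a pose out of reach is approached as far as the arm can. A call with a gripper value outside its range is refused whole. The fingers move at their own pace and stop on an object; "newtons" is the grip in N (left out, the last holds). Time passes only in rows, so rows that repeat a pose let the fingers close. It gives the time, the measured TCP pose, the force and the opening at its end, in the units of the state.
- sensors.get_obs(): the state, without advancing time (a new reading comes with each control period).
- optics.get_image(name): name is "scene" or "side" or "wrist"; returns a dict with "image" (400x640x3 uint8, red, green, blue), "K" (3x3 intrinsics, pixels), "eye" and "rotation" of the camera in the world. Camera axes: x right, y up, looking along -z (the intrinsics and any distortion apply to the point x, -y, -z); pixel columns grow to the right and rows downward; lengths in m; the calibration is good to about 2 mm. A picture is of the moment at which its call begins. There is no depth.
- r.close_job(): hands the job in, once; it reports no verdict.
Trained networks look in the newest picture that a camera, given by its name, has taken for a name from the list of things; names that differ only in an ending like _2 or _b are one class to them, and where a whole thing is asked for, a point or a joint stands for the part that bears it (a point fixed in the world has none). Each returns a list of dicts, best first, with "conf" (0 to 1); they miss things now and then, are a little off and sometimes report something else, mostly with a low value. They report only what shows in the picture. A call takes as long as a camera call.
- optics.silhouettes(camera, label): "mask" (400x640 bool, what is visible of it) and "box" ([centre column, centre row, width, height] in pixels, round what is visible of it).
The state is a dict: "time": time; "joints": joint angles; "joint_velocities": joint speeds; "tau": joint torques, N m; "tcp_pos": TCP position; "ee_rot": TCP orientation; "wrist_force": force on the tool from outside, world axes, zero at the start; "ft_torque": the same for the moment, N m; "grip_width": finger opening in m.
Only numpy, scipy, OpenCV 4.12 (cv2) and the standard library are available. Lean on these libraries where they do the work, as an engineer would, in place of code of your own. Each camera call takes 0.05 s, during which the arm holds its last target. There are 200 camera calls.

## Working session

There is one attempt and no reset: what is moved stays moved. The work goes in short steps, Python scripts to look and compute and a tool call to move; the robot and the scene stay as the last step left them, time stands still between calls to the robot, and variables do not carry over. Pictures are saved under pics/ and viewed, on a budget of 10 in all, crops included, one or two more only if the job needs it, and the job is handed in when it is done.

Besides the shell and the picture viewer there is one more tool, called after ">>>" as name(argument=value, ...), one argument or row to a line, values as JSON. drive_tool: Moves the arm, as the interface text tells. Its arguments: {"type":"object","properties":{"increments":{"type":"array"},"newtons":{"type":"number"}},"required":["increments"]}

```bash
mkdir -p pics; cat > h.py <<'E'
from workcell import sensors, optics, r
import numpy as np, cv2
def snap(cam,fn=None):
    d=optics.get_image(cam)
    if fn: cv2.imwrite('pics/'+fn,cv2.cvtColor(d['image'],cv2.COLOR_RGB2BGR))
    return d
def proj(d,P):
    c=(np.atleast_2d(P)-d['eye'])@np.array(d['rotation'])
    c=c*[1,-1,-1]; u=c@np.array(d['K']).T
    return u[:,:2]/u[:,2:]
def ray(d,uv):
    v=np.linalg.solve(np.array(d['K']),[uv[0],uv[1],1.0])*[1,-1,-1]
    v=np.array(d['rotation'])@v
    return np.array(d['eye']),v/np.linalg.norm(v)
E
python3 - <<'E'
from h import *
o=sensors.get_obs(); print(o)
for c in ['scene','side']:
    d=snap(c,c+'0.png'); print(c,[k for k in d],d['eye'],d['K'],d.get('distortion'))
    for n in ['dispenser','lever_pad','lever','linkage_case','lid','lid_panel','can','spare_can','jar','paint_tin','cup','tape','block','brush']:
        for s in optics.silhouettes(c,n)[:3]:
            m=np.argwhere(s['mask']).mean(0)[::-1]
            print(n,round(s['conf'],2),np.round(s['box']),np.round(m,1),s['mask'].sum())
E
```

```text
{'time': 0.0, 'joints': array([63.24385622, 30.77775822, -0.25446873, 88.16896713,  0.14926935,
       61.15168722, -4.0804538 ]), 'joint_velocities': array([-0.00188018,  0.01893185,  0.03614336,  0.0497208 , -0.04318651,
        0.01863825, -0.0378054 ]), 'tau': array([-1.13927505e-03, -5.70993984e+01,  9.90062244e-01, -2.51610017e+01,
       -5.63237211e-02,  1.79151690e-02,  2.04137882e-04]), 'tcp_pos': array([ 0.25334069, -0.59794323,  0.23784788]), 'ee_rot': array([[ 9.20732663e-01,  3.90193218e-01, -7.84757945e-04],
       [ 3.90193985e-01, -9.20731415e-01,  1.52140195e-03],
       [-1.28910572e-04, -1.70701230e-03, -9.99998535e-01]]), 'wrist_force': array([ 0.0652874 , -0.51478103, -0.36883328]), 'ft_torque': array([ 0.06329454, -0.01219874,  0.05193361]), 'grip_width': 0.0880041290849605}
scene ['image', 'K', 'eye', 'rotation'] [ 1.16222833 -0.52323319  0.90249031] [[494.37479851   0.         316.91866782]
 [  0.         494.37479851 198.50013467]
 [  0.           0.           1.        ]] None
dispenser 0.92 [289. 274. 126. 170.] [294.6 288.1] 9843
lever_pad 0.64 [319. 221.
[... 1456 characters left out ...]
87. 166.  12.  54.] [287.6 164.8] 288
lid_panel 0.39 [301. 180.  58.  16.] [305.8 180. ] 461
can 0.5 [347. 141.  24.  22.] [345.8 141.1] 411
can 0.48 [283. 159.   9.  10.] [279.5 160.4] 71
spare_can 0.71 [327. 149.  19.  38.] [328.  147.1] 601
spare_can 0.18 [348. 141.  19.  23.] [345.7 140.5] 418
jar 0.94 [323. 239.  20.  40.] [320.8 240.2] 657
jar 0.57 [282. 162.   7.   7.] [279.6 160.3] 36
paint_tin 0.77 [270. 235.  21.  30.] [267.6 233.4] 691
cup 0.84 [303. 150.  16.  32.] [303.4 148.6] 470
tape 0.93 [356. 185.  30.  26.] [357.4 182.7] 497
tape 0.69 [348. 141.  22.  25.] [345.9 140.9] 437
block 0.93 [348. 142.  20.  24.] [345.9 140.2] 370
brush 0.8 [357. 227.  18.  54.] [357.6 232.1] 621
```

```bash
python3 - <<'E'
import cv2
for c,(x,y,w,h) in {'scene':(130,170,270,200),'side':(230,110,160,160)}.items():
    a=cv2.imread(f'pics/{c}0.png')[y:y+h,x:x+w]
    k=2.9 if c=='scene' else 3.7
    cv2.imwrite(f'pics/{c}0c.png',cv2.resize(a,None,fx=k,fy=k,interpolation=cv2.INTER_CUBIC))
E
```

```text
(no output)
```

View pics/scene0c.png

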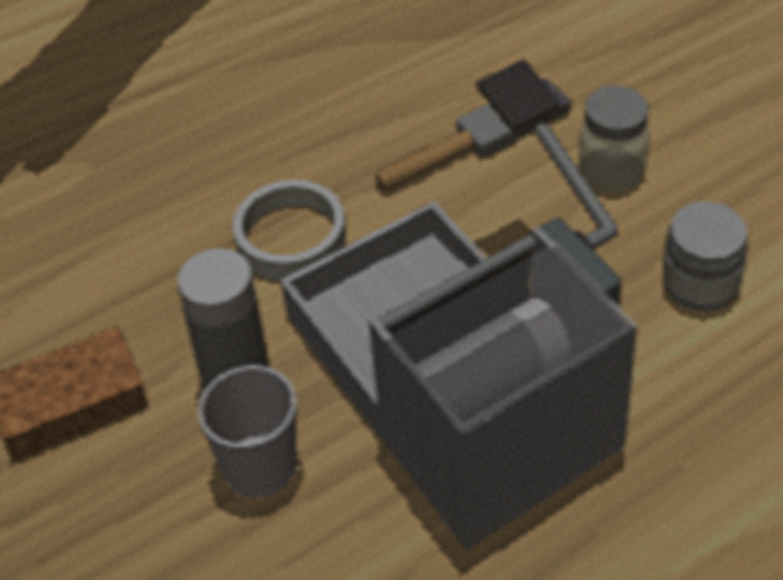

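View pics/side0c.png

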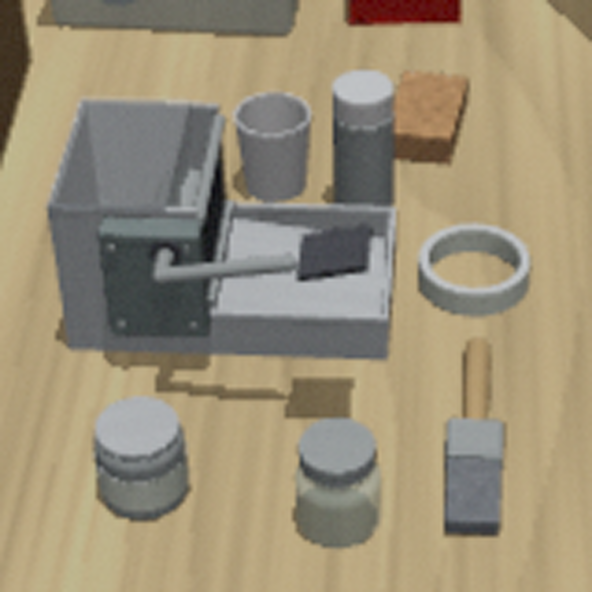

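The scene crop shows the dispenser with its tray towards the robot, and the pad at full-image pixel (309,203). In the side crop the pad is at (320,178). The brush and jar are near the pad on the table, and both are low. Next I fit the dispenser pose from corners.

```bash
cat > fit.py <<'E'
from h import *
from scipy.optimize import least_squares
C={'scene':(2.9,130,170,{(110,70,144):(635,328),(110,-70,144):(465,430),(0,-70,144):(373,322),(-140,-70,42):(284,284),(-140,70,42):(433,206)}),
'side':(3.7,230,110,{(110,70,144):(51,207),(110,-70,144):(82,102),(0,-70,144):(220,107),(-140,70,42):(388,319),(-140,-70,42):(396,208)})}
D={c:snap(c) for c in C}
def W(p,L):
    c,s=np.cos(p[2]),np.sin(p[2]); R=np.array([[c,-s,0],[s,c,0],[0,0,1]])
    return np.atleast_2d(L)/1000@R.T+[p[0],p[1],0]
def res(p):
    out=[]
    for c,(k,x,y,m) in C.items():
        uv=np.array(list(m.values()))/k+[x,y]
        out.append(proj(D[c],W(p,list(m)))-uv)
    return np.vstack(out)
f=least_squares(lambda p:res(p).ravel(),[0.6,0,0],loss='soft_l1')
print('pose',f.x,np.degrees(f.x[2])); print(np.round(res(f.x),1))
P=W(f.x,[-105,129,157])[0]; print('pad pred',P)
a=[ray(D['scene'],(308.6,203.4)),ray(D['side'],(320.5,178.1))]
A=sum(np.eye(3)-np.outer(v,v) for e,v in a); b=sum((np.eye(3)-np.outer(v,v))@e for e,v in a)
print('pad tri',np.linalg.solve(A,b)); print([proj(D[c],P) for c in D])
print('pad down',W(f.x,[20-130*np.cos(np.arcsin(37/130)-.45),129,99]), 'yaw tool',np.degrees(np.arctan2(*sensors.get_obs()['ee_rot'][[1,0],0])))
E
python3 fit.py
```

```text
pose [ 0.63575675 -0.17475811 -0.00861184] -0.49342210176772494
[[ 1.7 -1.4]
 [ 0.1  0.7]
 [-1.  -1.9]
 [-1.  -1. ]
 [ 0.2 -1.6]
 [-1.5 -0.8]
 [-0.8 -1.7]
 [-0.7 -2.2]
 [ 0.1  0.1]
 [-0.1 -0.4]]
pad pred [ 0.53187156 -0.04485866  0.157     ]
pad tri [ 0.53168431 -0.04598674  0.15308045]
[array([[308.98967523, 201.88225302]]), array([[320.29925253, 177.23505631]])]
pad down [[ 0.52856115 -0.04483015  0.099     ]] yaw tool 22.96125548634784
```

Both cues agree: the corner fit and the triangulated pad put the pad at about (0.532, -0.045, 0.155), with yaw about -0.5°. I'll approach above it with fingers shut and the tool squared up.

>>> drive_tool(
  increments=[
    [0,0.003,0.006,0,-0.004],
    [0,0.008,0.016,0,-0.012],
    [0,0.016,0.032,0,-0.025],
    [0,0.027,0.054,0,-0.04],
    [0,0.04,0.08,0,-0.06],
    [0,0.053,0.106,0,-0.08],
    [0,0.066,0.132,0,-0.1],
    [0,0.08,0.16,0,-0.12],
    [0,0.094,0.188,0,-0.14],
    [0,0.108,0.216,0,-0.16],
    [0,0.122,0.244,0,-0.18],
    [0,0.136,0.272,0,-0.2],
  ],
  newtons=15,
)

```text
time: 3.1
tcp_pos: [0.3901, -0.3243, 0.2389]
ee_rot: [[0.98, 0.199, 0.0], [0.199, -0.98, 0.0], [0.0, 0.0, -1.0]]
wrist_force: [0.8, -0.6, 0.0]
grip_width: 0.0001
```

>>> drive_tool(
  increments=[
    [0,0.014,0.028,0,-0.02],
    [0,0.028,0.056,0,-0.04],
    [0,0.042,0.084,0,-0.06],
    [0,0.056,0.112,0,-0.08],
    [0,0.07,0.14,0,-0.1],
    [0,0.084,0.168,0,-0.125],
    [0,0.098,0.196,0,-0.15],
    [0,0.112,0.224,0,-0.17],
    [0,0.123,0.247,0,-0.19],
    [0,0.132,0.265,0,-0.2],
    [0,0.138,0.276,0,-0.21],
    [0,0.139,0.281,0,-0.21],
  ],
)

```text
time: 4.6
tcp_pos: [0.5285, -0.0446, 0.2387]
ee_rot: [[1.0, -0.008, -0.0], [-0.008, -1.0, -0.0], [-0.0, 0.0, -1.0]]
wrist_force: [0.2, 0.6, -0.0]
grip_width: 0.0005
```

>>> drive_tool(
  increments=[
    [0,0,0,-0.006,0],
    [0,0,0,-0.018,0],
    [0,0,0,-0.032,0],
    [0,0,0,-0.044,0],
    [0,0,0,-0.052,0],
    [0,0,0,-0.056,0],
    [0,0,0,-0.056,0],
  ],
)

```text
time: 5.48
tcp_pos: [0.5286, -0.0454, 0.1826]
ee_rot: [[1.0, -0.009, -0.0], [-0.009, -1.0, 0.0], [-0.0, -0.0, -1.0]]
wrist_force: [0.3, 0.5, 0.2]
grip_width: 0.0003
```

```bash
python3 - <<'E'
from h import *
ims=[]
for c,(x,y) in {'scene':(240,160),'side':(260,110)}.items():
    d=snap(c); a=cv2.cvtColor(d['image'],cv2.COLOR_RGB2BGR)[y:y+120,x:x+110]; ims.append(cv2.resize(a,None,fx=3.6,fy=3.6,interpolation=cv2.INTER_CUBIC))
cv2.imwrite('pics/above.png',np.hstack(ims)); print(sensors.get_obs()['tcp_pos'])
E
```

```text
[ 0.52888596 -0.04545393  0.18302765]
```

View pics/above.png

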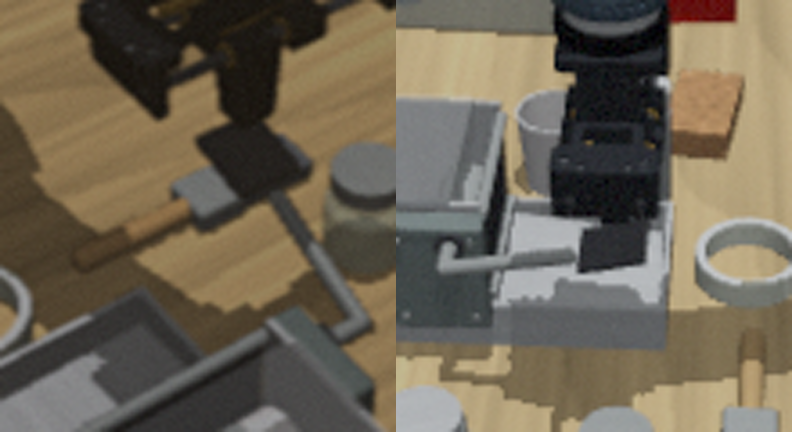

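The fingertips are centred about 26 mm above the pad in both views (left half around (245,120), right half around (605,215)). Now I press down slowly.

>>> drive_tool(
  increments=[
    [0,0,0,-0.005,0],
    [0,0,0,-0.012,0],
    [0,0,0,-0.018,0],
    [0,0,0,-0.023,0],
    [0,0,0,-0.027,0],
    [0,0,0,-0.031,0],
    [0,0,0,-0.035,0],
    [0,0,0,-0.039,0],
    [0,0,0,-0.039,0],
  ],
)

```text
time: 6.7
tcp_pos: [0.5285, -0.0455, 0.1434]
ee_rot: [[1.0, -0.009, -0.0], [-0.009, -1.0, 0.0], [-0.0, -0.0, -1.0]]
wrist_force: [-0.0, 0.7, 0.3]
grip_width: 0.0005
```

There is no contact force at z=0.143, where about 3 N was expected. I look before going on.

```bash
python3 - <<'E'
from h import *
ims=[]
for c,(x,y) in {'scene':(240,160),'side':(260,110)}.items():
    d=snap(c); a=cv2.cvtColor(d['image'],cv2.COLOR_RGB2BGR)[y:y+120,x:x+110]; ims.append(cv2.resize(a,None,fx=3.6,fy=3.6,interpolation=cv2.INTER_CUBIC))
    o=sensors.get_obs(); print(c,(proj(d,o['tcp_pos'])-[x,y])*3.6, (proj(d,[.532,-.045,.157])-[x,y])*3.6)
cv2.imwrite('pics/miss.png',np.hstack(ims)); print(o['tcp_pos'],o['wrist_force'],o['ft_torque'],o['tau'])
E
```

```text
scene [[244.34072859 164.24790355]] [[248.30357271 150.98638461]]
side [[221.7832715  256.16151575]] [[216.90809568 241.91726726]]
[ 0.52878818 -0.04545097  0.1436396 ] [ 0.29179863  0.76165031 -0.42246111] [ 0.02929402 -0.03946744  0.04537758] [ 7.31642576e-04 -4.78252280e+01 -1.14215232e+00 -1.96081710e+01
  6.58758261e-03 -7.60328444e-02 -9.64003884e-04]
```

View pics/miss.png

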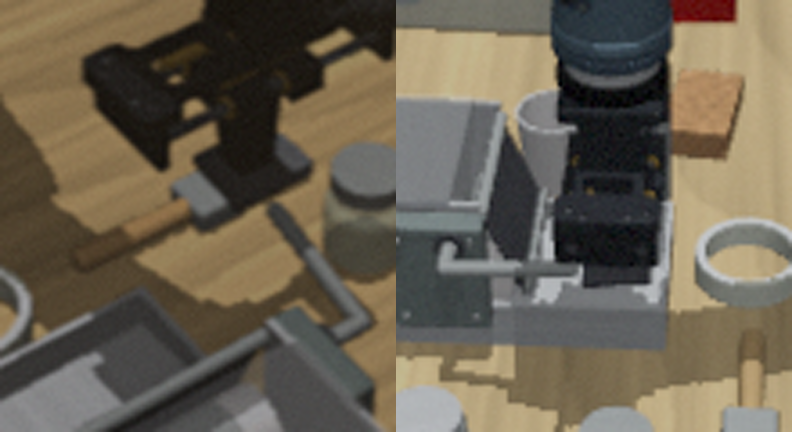

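The view shows the lever is in fact being pressed: the arm is level and the lid is swinging out around (515,230) in the right half. The wrist force reading just doesn't register it, so I'll go by position and pictures.

>>> drive_tool(
  increments=[
    [0,0,0,-0.004,0],
    [0,0,0,-0.009,0],
    [0,0,0,-0.015,0],
    [0,0,0,-0.021,0],
    [0,0,0,-0.027,0],
    [0,0,0,-0.032,0],
    [0,0,0,-0.036,0],
    [0,0,0,-0.039,0],
    [0,0,0,-0.041,0],
    [0,0,0,-0.043,0],
    [0,0,0,-0.043,0],
    [0,0,0,-0.043,0],
  ],
)

```text
time: 8.3
tcp_pos: [0.5294, -0.0455, 0.1015]
ee_rot: [[1.0, -0.009, 0.002], [-0.009, -1.0, -0.0], [0.002, 0.0, -1.0]]
wrist_force: [-5.3, 0.0, 13.3]
grip_width: 0.0006
```

```bash
cat > look.py <<'E'
from h import *
import sys
ims=[]
for c,(x,y) in {'scene':(240,180),'side':(230,110)}.items():
    d=snap(c); a=cv2.cvtColor(d['image'],cv2.COLOR_RGB2BGR)[y:y+120,x:x+130]; ims.append(cv2.resize(a,None,fx=3,fy=3,interpolation=cv2.INTER_CUBIC))
    print(c,[(round(s['conf'],2),np.round(s['box'])) for s in optics.silhouettes(c,'can')[:2]])
o=sensors.get_obs()
cv2.imwrite('pics/'+sys.argv[1],np.hstack(ims)); print(o['time'],o['tcp_pos'],o['wrist_force'],o['tau'])
E
python3 look.py down.png
```

```text
scene [(0.88, array([242., 271.,  21.,  30.]))]
side []
8.5 [ 0.5293117  -0.0455009   0.10151363] [-4.47213263  0.09441172 13.20937681] [-1.83336306e-01 -4.34903455e+01 -9.09410007e-01 -1.72071773e+01
  1.26120499e-01 -1.56995539e+00  1.15197117e-04]
```

View pics/down.png

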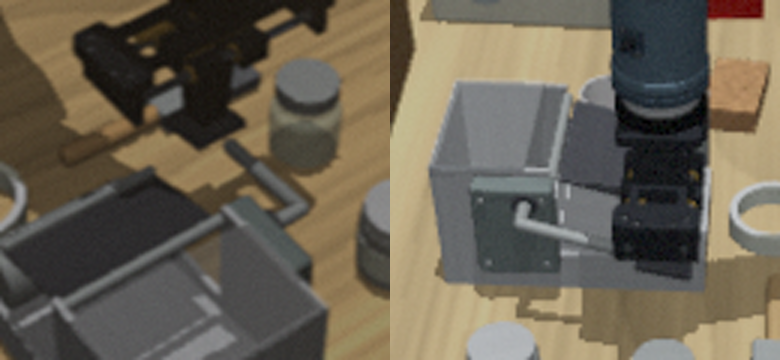

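Force has risen to 13 N at z=0.1015 and the lid is level, so the lever is at its stop. The bay looks empty. I hold while the can settles.

>>> drive_tool(
  increments=[
    [0,0,0,-0.001,0],
    [0,0,0,-0.001,0],
    [0,0,0,-0.001,0],
    [0,0,0,-0.001,0],
    [0,0,0,-0.001,0],
    [0,0,0,-0.001,0],
    [0,0,0,-0.001,0],
    [0,0,0,-0.001,0],
    [0,0,0,-0.001,0],
    [0,0,0,-0.001,0],
    [0,0,0,-0.001,0],
    [0,0,0,-0.001,0],
  ],
)

```text
time: 10.0
tcp_pos: [0.5294, -0.0455, 0.1013]
ee_rot: [[1.0, -0.009, 0.002], [-0.009, -1.0, -0.0], [0.002, 0.0, -1.0]]
wrist_force: [-6.4, 0.4, 22.5]
grip_width: 0.0008
```

```bash
cat >> look.py <<'E'
from scipy.spatial.transform import Rotation
p=[.6358,-.1748,-.0086]; R=Rotation.from_euler('z',p[2]).as_matrix()
for c in ['scene','side']:
    d=snap(c); print(c,[np.round(proj(d,R@np.array(l)/1000+[p[0],p[1],0]),0).tolist() for l in [(-109,-60,35),(-109,60,35),(-109,-60,61),(-109,60,61),(28,0,45)]])
E
python3 look.py held.png
```

```text
scene [(0.63, array([243., 272.,  18.,  20.]))]
side [(0.24, array([288., 173.,  94.,  70.]))]
10.2 [ 0.52942776 -0.04551437  0.10128282] [-8.27144147 -0.31668162 22.66262174] [-2.52564345e-01 -3.96404207e+01 -7.34933037e-01 -1.67868733e+01
  2.11012624e-01 -2.44913131e+00 -4.79614027e-04]
scene [[[238.0, 276.0]], [[284.0, 251.0]], [[237.0, 268.0]], [[283.0, 244.0]], [[297.0, 302.0]]]
side [[[326.0, 169.0]], [[324.0, 196.0]], [[326.0, 163.0]], [[324.0, 188.0]], [[279.0, 178.0]]]
```

View pics/held.png

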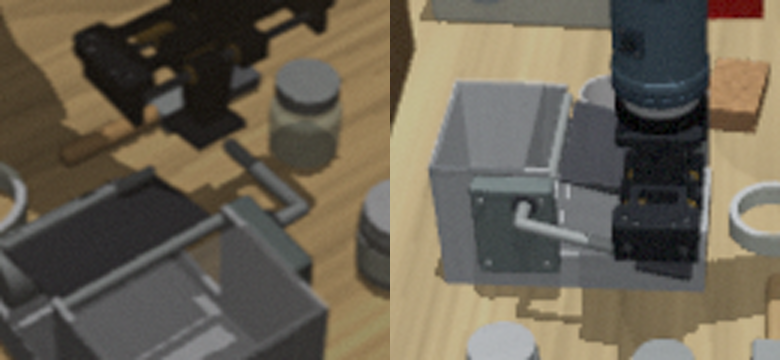

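The can's visible end is at (243,272), where the model predicts it for a can resting on the tray lip (238,272). The bay is empty, and another 1 mm added 9 N, so the lever is at its stop. Now I ease it up slowly.

>>> drive_tool(
  increments=[
    [0,0,0,0.002,0],
    [0,0,0,0.005,0],
    [0,0,0,0.009,0],
    [0,0,0,0.013,0],
    [0,0,0,0.017,0],
    [0,0,0,0.02,0],
    [0,0,0,0.023,0],
    [0,0,0,0.026,0],
    [0,0,0,0.028,0],
    [0,0,0,0.03,0],
    [0,0,0,0.032,0],
    [0,0,0,0.034,0],
  ],
)

```text
time: 11.8
tcp_pos: [0.5292, -0.0455, 0.134]
ee_rot: [[1.0, -0.009, 0.001], [-0.009, -1.0, 0.0], [0.001, -0.0, -1.0]]
wrist_force: [-1.6, -0.5, 3.0]
grip_width: 0.0003
```

>>> drive_tool(
  increments=[
    [0,0,0,0.002,0],
    [0,0,0,0.004,0],
    [0,0,0,0.006,0],
    [0,0,0,0.008,0],
    [0,0,0,0.01,0],
    [0,0,0,0.012,0],
    [0,0,0,0.014,0],
    [0,0,0,0.016,0],
    [0,0,0,0.018,0],
    [0,0,0,0.02,0],
    [0,0,0,0.022,0],
    [0,0,0,0.024,0],
  ],
)

```text
time: 13.3
tcp_pos: [0.5284, -0.0455, 0.1577]
ee_rot: [[1.0, -0.009, -0.0], [-0.009, -1.0, -0.0], [-0.0, 0.0, -1.0]]
wrist_force: [1.3, -0.3, 0.9]
grip_width: 0.0005
```

>>> drive_tool(
  increments=[
    [0,0,0,0.002,0],
    [0,0,0,0.004,0],
    [0,0,0,0.006,0],
    [0,0,0,0.008,0],
    [0,0,0,0.011,0],
    [0,0,0,0.015,0],
    [0,0,0,0.022,0],
    [0,0,0,0.032,0],
    [0,0,0,0.044,0],
    [0,0,0,0.056,0],
    [0,0,0,0.066,0],
    [0,0,0,0.07,0],
  ],
)

```text
time: 14.8
tcp_pos: [0.529, -0.0455, 0.2286]
ee_rot: [[1.0, -0.009, 0.001], [-0.009, -1.0, -0.0], [0.001, 0.0, -1.0]]
wrist_force: [-0.6, -0.7, -0.8]
grip_width: 0.0007
```

```bash
python3 look.py up.png
```

```text
scene [(0.59, array([261., 262.,  55.,  46.]))]
side [(0.64, array([325., 179.,  21.,  30.]))]
15.0 [ 0.52835041 -0.04548464  0.22744561] [ 0.61424633 -0.1188086  -0.15269901] [ 9.13542142e-03 -4.51588333e+01 -1.06718782e+00 -2.33775043e+01
  1.99805603e-03 -7.44174421e-02  1.48522457e-03]
scene [[[238.0, 276.0]], [[284.0, 251.0]], [[237.0, 268.0]], [[283.0, 244.0]], [[297.0, 302.0]]]
side [[[326.0, 169.0]], [[324.0, 196.0]], [[326.0, 163.0]], [[324.0, 188.0]], [[279.0, 178.0]]]
```

View pics/up.png

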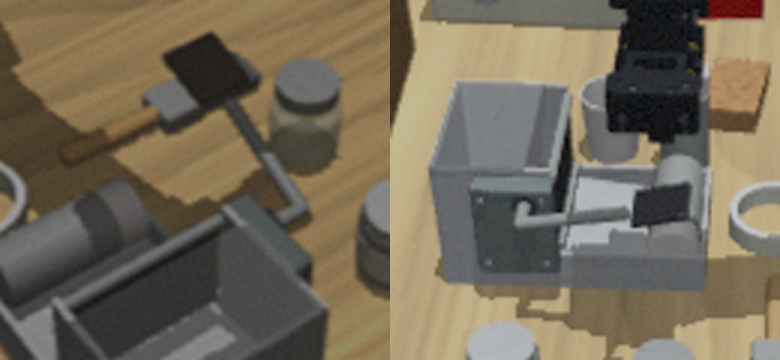

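The can lies in the tray at its lip (right half around (680,205)). The lid hangs shut, the lever is back at rest, and the gripper is 70 mm above it. I do a last bystander check and hand in.

```bash
python3 - <<'E'
from h import *
for c in ['scene','side']:
    snap(c)
    for n in ['spare_can','jar','paint_tin','cup','tape','block','brush','lid','lever']:
        for s in optics.silhouettes(c,n)[:1]:
            print(c,n,round(s['conf'],2),np.round(np.argwhere(s['mask']).mean(0)[::-1],1))
print(sensors.get_obs()['time']); r.close_job()
E
```

```text
scene spare_can 0.94 [205.4 277.2]
scene jar 0.95 [341.3 217.1]
scene paint_tin 0.97 [372.3 257.8]
scene cup 0.65 [215.9 317.9]
scene tape 0.77 [228.3 247.2]
scene brush 0.85 [287.3 219.5]
scene lid 0.8 [287.6 267.7]
scene lever 0.65 [316.1 215.5]
side spare_can 0.56 [331.6 153.6]
side jar 0.93 [320.8 240. ]
side paint_tin 0.81 [267.8 233.2]
side cup 0.73 [301.1 151.2]
side tape 0.89 [358.  182.6]
side block 0.82 [345.6 140.4]
side brush 0.6 [357.9 231.8]
side lid 0.82 [287.8 164.6]
side lever 0.63 [306.  179.7]
16.1
the job is handed in; nothing more can be done
```

The job is done and handed in at about 16 s of robot time.

- **Press:** I pushed the lever with the shut fingertips down to its stop. The last millimetre raised the force from 13 to 22 N with almost no travel. The lid lifted to nearly level, and I held it about 2 s.
- **Can:** The can rolled out. Both cameras show it lying against the tray's lip where the model predicts it.
- **Release:** I eased the lever up at 16 mm/s over the closing stretch, against the 90 mm/s slam limit. I then lifted about 70 mm clear of the pad.

**Last checks:** Lid shut and lever at rest, both within about 1 pixel of where they started. The wrist force is back to about zero.

The bystanders show no movement:
- In at least one camera view every bystander's outline is within about 1 pixel of its start.
- The side view puts the spare can and cup 3–7 pixels off. The gripper now partly covers them there, and the unblocked scene view shows no shift.
- The block was not found in the final scene view, but it is unchanged in the side view.

**Disagreement:** Early in the press the wrist force read about 0, although the pictures showed the lever already moving. I relied on the pictures for that part.

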